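# Free the index pin of a hole-spacing jig and hold it clear of the rail

### The arm

A 7-joint arm with a two-finger parallel gripper is mounted at the origin on a cart in front of the work surface, level with it; the furniture and walls round the work are solid. World frame = base frame: x ahead of the robot, y to its left, z up, the work surface at z = 0. Lengths are in m, angles in rad, forces in N, time in s.
With the tool pointing down it reaches from about 0.425 to 0.925 m from the base axis. Payload 6.8 kg.
Tool frame: the origin (TCP) lies on the mounting face of the last link; the fingertips stand 173 mm ahead of it and the grasp point (between the pads) lies 155 mm ahead of it; z points along the fingers, y is the line along which they close (so a half turn about z gives the same grasp; the last joint's range is limited). The gripper opens to 85 mm and grips with 20 to 120 N. Pads are 22 mm wide; open, the fingers measure 114 mm over their backs; the gripper's body (76 mm by 85 mm) begins 54 mm behind the grasp point. The pads swing forward as they close: fully open they stand 13 mm farther back than shut.
Start: joints at [-1.224, 0.477, 0.022, 1.555, -0.011, 1.109, -0.083], TCP at [0.297, 0.606, 0.405] pointing down, gripper open.
Joint ranges: [-2.96, 2.96], [-0.34, 2.1], [-1.41, 1.46], [0.24, 2.44], [-1.37, 4.51], [0.17, 1.92], [-2.96, 2.96]. Speed limits (rad/s): [2.39, 2.39, 3.14, 3.14, 3.14, 3.14, 3.14].

### API

Orientations are given as a rotation vector (axis times angle).
In Python, from bench import r gives the robot as it stands.
- The arm moves only by the tool carry_out, never from a script. Its argument "moves" is a list of rows, each a list of 5 numbers: the shift along the tool's x, y, z in m, then the turn about the tool's z in rad, then the finger opening in m, from 0 to 0.0854. In form: [[dx, dy, dz, roll, claw], ...]. A call has exactly 8 rows; each row is the pose to reach, as a shift and turn from the pose commanded when the call began, along the tool's axes at that moment; what a row does not reach only later rows make up. A row lasts 1/10 s, in which the tool goes at most 50 mm and 8.59 degrees, less where a joint would pass 70% of its speed; a pose out of reach is approached as far as the arm can. A call with a gripper value outside its range is refused whole. The fingers move at their own pace and stop on an object; "force" is the grip in N (left out, the last holds). Time passes only in rows, so rows that repeat a pose let the fingers close, or fill a call up. It gives the time, the measured TCP pose, the force, the opening and the grip force at its end, in the units of the state.
- r.get_obs(): the state, without advancing time (a new reading comes with each control period).
- r.grab_frame(name): name is "side" or "top" or "wrist"; returns the picture (480x640x3 uint8, red, green, blue); there is no depth.
- r.calibration(name): a dict with "fx", "fy", "cx", "cy" (pixels), "rvec" (rotation vector, rad) and "tvec" (3), from world to camera coordinates, as OpenCV has them. Camera axes: x right, y down, z forward; pixel columns grow to the right and rows downward; lengths in m; the calibration is good to about 2 mm. A picture is of the moment at which its call begins: read the wrist's pose just before it. calibration takes no time and is no camera call; for the wrist camera it gives the pose at the moment of the call.
- r.hand_in(): hands the job in; it is judged then, once.
The state is a dict: "clock": time; "joints": joint angles; "qvel": joint speeds; "tau": joint torques, N m; "tcp_pos": TCP position; "orientation": TCP orientation; "contact_force": force on the tool from outside, world axes, zero at the start; "moment": the same for the moment, N m; "grip_width": finger opening in m; "gripper_force": force on a finger pad.
Only numpy, scipy, OpenCV 4.12 (cv2) and the standard library are available. Lean on these libraries where they do the work, as an engineer would, in place of code of your own. Each camera call takes 0.05 s, during which the arm holds its last target. There are 200 camera calls.

### The job

A third dowel hole has just been drilled in the pine rail, and the rail must now move on by one hole; the index pin that locks it has a bayonet lock. Take the pin by its black T-handle, turn it anticlockwise (seen from above) until its cross pin lines up with the two slots of the collar, then draw it straight up, without dragging or lifting the jig or the rail, until the whole red band shows above the collar and no more than about 10 mm further. It drops back by its own weight, so finish while still gripping the handle and holding the pin still at that height, with its lower end remaining in the bridge, so that I can slide the rail along; leave the brush, the pliers and the sanding block alone.

Things in the scene. Friction and masses are not known exactly. Their poses are not given: they have to be found in the camera images.
- jig: Hole-spacing jig, 80 x 150 mm, 2 kg, standing loose on the bench: grey steel base 12 mm thick, two dark guide rails, and across them an aluminium bridge 70 x 96 mm, 42 to 78 mm above the bench. Origin: centre of the underside; z up, y along the pine rail. Bridge bores at x = 0: open drill bush at y = +24 mm, index bore at y = -24 mm, 17 mm wide for the 16 mm pin.
- collar (a point): Centre of the top of the steel bayonet collar (34 mm wide) on the index bore's axis, 102 mm above the bench; axes as the jig's. Two slots at its +x and -x sides let the cross pin up when it lies along the jig's x within 14 degrees. Under the roof (8 mm thick) the cross pin turns freely, from 80 degrees clockwise of the slots to a stop about 15 degrees anticlockwise of them.
- pin: Loose steel index pin, 134 mm long, about 0.25 kg, 16 mm thick, upright in the index bore, its tip 18 mm deep in a hole of the pine rail. Origin: centre of the lower end, 22 mm above the bench at the start; z up along the pin. It slides easily and drops if let go. Raised by more than 48 mm it is too far out of the bridge (at 56 mm it is right out).
- cross_pin (a point): Middle of the dark cross pin through the index pin, 6 mm thick, 38 mm long along the pin's x axis, 67 mm from the tip; axes as the pin's. It starts locked under the collar's roof: pin x axis 55 to 80 degrees clockwise (from above) of the jig's x axis.
- red_band (a point): Lower edge of the pin's red band (6 mm high), on the pin's axis, 58 mm from the tip; down inside the collar at the start, 22 mm below the collar's top. When it is level with the collar's top the pin's tip is 4 mm above the pine rail.
- pin_handle (a point): Centre of the pin's black T-handle, on its axis, 123 mm from the tip, 145 mm above the bench at the start; axes as the pin's. A bar 70 mm long along the pin's x axis (parallel to the cross pin), 16 mm thick, 22 mm high; grip it in the middle, across its 16 mm. Between its underside and the collar lie 32 mm of free neck, 11 mm thick.
- rail: Pine rail, 40 x 200 x 28 mm, 0.12 kg, lying loose in the jig with its underside 12 mm and its top 40 mm above the bench; three holes 18 mm wide. Origin: centre of its underside; y along its length. Leave it where it is.
- brush: Flat dust brush, 42 x 175 x 10 mm, lying near the front edge; origin under its middle. Leave it alone.
- pliers: Combination pliers with red handles, 61 x 146 x 14 mm, lying near the jig; origin under their middle. Leave them alone.
- sanding: Brown sanding block, 63 x 114 x 31 mm; origin under its middle. Leave it alone.
Things that resemble listed ones, but are neither listed nor needed, are in the scene too. What is shaped like the pin but green or purple is not meant.

How it is judged:
On the way:
1. the pin is turned out of its bayonet lock, cross pin in line with the slots, not yet drawn (angle between the x axis of pin and the x axis of jig, either way round below 0.42 rad and z of pin in the frame of jig below 0.03 m), for 0.1 s.
At the end, for the whole second after the job is handed in: Fingers hold the pin still (over 2 N), raised 21 to 36 mm from its seat, upright in the bore (4 mm, 0.06 rad), not touching the rail; jig flat and within 30 mm of its first place, rail in it as before (6 mm); brush, pliers and sanding block within 30 mm of theirs (z of pin in the frame of jig between 0.043 and 0.058 m and x of pin in the frame of jig between -0.004 and 0.004 m and y of pin in the frame of jig between -0.028 and -0.02 m and angle between the z axis of pin and the z axis of jig, either way round below 0.06 rad and contact force between the fingers and pin above 2 N and contact force between pin and rail below 0.5 N and linear speed of pin below 0.01 m/s and height (world z) of jig below 0.003 m and angle between jig's own z axis and vertical below 0.03 rad and distance of each of jig, brush, pliers, sanding from where it was at the start of the episode below 0.03 m and z of rail in the frame of jig below 0.016 m and y of rail in the frame of jig between -0.006 and 0.006 m); the arm keeps its last pose, push and grip.
It fails at once if the pin is drawn nearly out of the bridge (z of pin in the frame of jig above 0.07 m).
It fails at once if the jig is lifted, tipped or dragged away with the pin (height (world z) of jig above 0.006 m or angle between jig's own z axis and vertical above 0.05 rad or distance of jig from where it was at the start of the episode above 0.03 m).
It fails at once if the rail is lifted or shifted (z of rail in the frame of jig above 0.02 m or distance of rail from where it was at the start of the episode above 0.035 m).
It fails at once if the brush, the pliers or the sanding block is disturbed (distance of any of brush, pliers, sanding from where it was at the start of the episode above 0.03 m).
It also fails if it takes over 32 s, if anything falls off the work surface, if the arm or the gripper's body presses on something with over 40 N, if the wrist force passes 120 N, or if a joint passes its speed limit or range.

## Working session

There is one attempt and no reset: what is moved stays moved. The work goes in short steps, Python scripts to look and compute and a tool call to move; the robot and the scene stay as the last step left them, time stands still between calls to the robot, and variables do not carry over. Pictures are saved under pics/ and viewed, at most 10 in all, crops included, and the job is handed in when it is done.

Besides the shell and the picture viewer there is one more tool, called after "Call:" as name(argument=value, ...) on one line, values as JSON. carry_out: Moves the arm, as the interface text tells. Its arguments: {"type":"object","properties":{"moves":{"type":"array","items":{"type":"array","items":{"type":"number"}}},"force":{"type":"number"}},"required":["moves"]}

```bash
mkdir -p pics; ls
cat > h.py <<'E'
import numpy as np, cv2
from scipy.spatial.transform import Rotation as R
from bench import r
def cam(n):
    c=r.calibration(n); K=np.array([[c['fx'],0,c['cx']],[0,c['fy'],c['cy']],[0,0,1.]])
    return K,R.from_rotvec(np.ravel(c['rvec'])).as_matrix(),np.ravel(c['tvec'])
def ray(n,uv,z,c=None):
    K,M,t=c or cam(n); d=M.T@np.linalg.inv(K)@np.array([uv[0],uv[1],1.]); o=-M.T@t
    return o+d*(z-o[2])/d[2]
def proj(n,p,c=None):
    K,M,t=c or cam(n); q=K@(M@np.asarray(p)+t); return q[:2]/q[2]
def snap(n,f):
    im=r.grab_frame(n); cv2.imwrite('pics/'+f,cv2.cvtColor(im,cv2.COLOR_RGB2BGR)); return im
E
python3 - <<'E'
from h import *
o=r.get_obs(); print({k:np.round(v,3) for k,v in o.items()})
for n in('top','side'):
    snap(n,n+'0.png'); K,M,t=cam(n); print(n,-M.T@t,K[0,0],M[2])
E
```

```text
pics
{'clock': np.float64(0.0), 'joints': array([-1.224,  0.478,  0.022,  1.556, -0.011,  1.109, -0.083]), 'qvel': array([ 0.   ,  0.   , -0.002, -0.001,  0.001,  0.002, -0.001]), 'tau': array([-1.0000e-03, -5.9645e+01,  1.6080e+00, -2.8118e+01,  1.2000e-02,
        1.0000e-02, -0.0000e+00]), 'tcp_pos': array([0.296, 0.606, 0.404]), 'orientation': array([-7.08e-01, -3.06e+00,  3.00e-03]), 'contact_force': array([-0.71 ,  0.423,  0.205]), 'moment': array([ 0.007, -0.015, -0.012]), 'gripper_force': np.float64(0.0), 'grip_width': np.float64(0.085)}
top [0.4179209  0.34602408 0.99464536] 470.98359575199936 [ 0.14108801 -0.02382259 -0.98971039]
side [0.55794115 1.50737973 0.55830426] 570.9858242238283 [ 0.00509882 -0.93024131 -0.36691294]
```

View pics/top0.png

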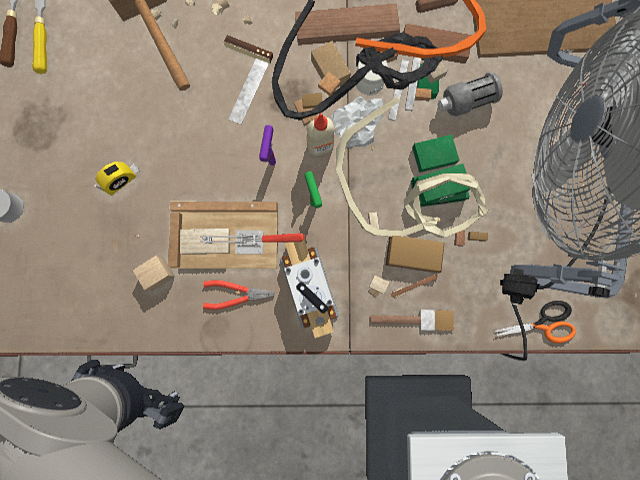

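View pics/side0.png

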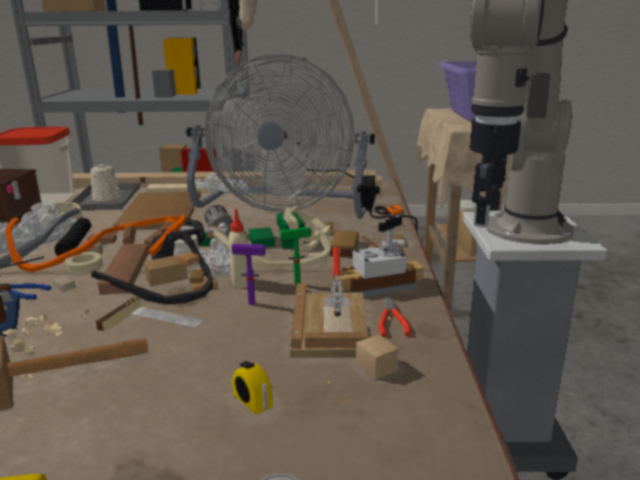

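The top view shows the jig at about (308,285). The black T-handle runs diagonally from about (298,284) to (328,308), and the pliers are to the left at (240,294). Next I'll measure the handle by mask and zoom in.

Run:
```python
from h import *
im=cv2.imread('pics/top0.png'); c=cam('top')
x0,y0,x1,y1=270,230,350,345
cv2.imwrite('pics/crop0.png',cv2.resize(im[y0:y1,x0:x1],None,fx=5,fy=5,interpolation=cv2.INTER_CUBIC))
m=(im[y0:y1,x0:x1].max(2)<50).astype(np.uint8)
n,l,s,ce=cv2.connectedComponentsWithStats(m)
for i in range(1,n):
    if s[i,4]>25:
        rc=cv2.minAreaRect(np.argwhere(l==i)[:,::-1].astype(np.float32)+[x0,y0]) if 0 else cv2.minAreaRect((np.argwhere(l==i)[:,::-1]+[x0,y0]).astype(np.float32))
        print(s[i],rc, [ray('top',p,.156,c).round(4) for p in cv2.boxPoints(rc)], ray('top',rc[0],.156,c).round(4))
```

```text
[ 27  53  31  30 253] ((311.7500305175781, 297.2500305175781), (38.18376159667969, 7.77817440032959), 45.0) [array([0.4474, 0.3847, 0.156 ]), array([0.4571, 0.375 , 0.156 ]), array([0.4096, 0.3273, 0.156 ]), array([0.4001, 0.337 , 0.156 ])] [0.4285 0.3559 0.156 ]
```

View pics/crop0.png

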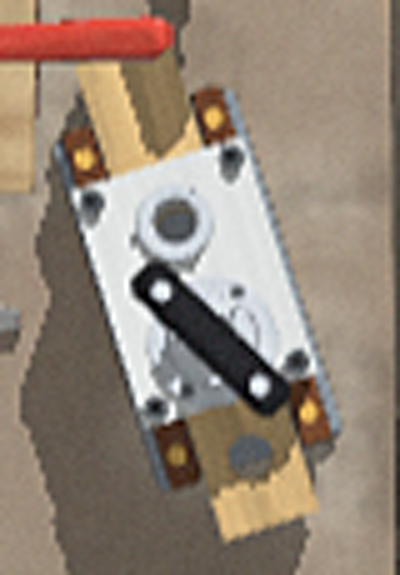

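The handle measures 67 x 14 mm, centred at about (0.4285, 0.356) and lying along 45° world. The jig's y axis (drill bush) points up and slightly left in the image, so the turn is roughly 60° anticlockwise. Next I'll get the jig's angle by casting rays and work out the approach.

```bash
cat >> h.py <<'E'
def tool():
    o=r.get_obs(); return np.array(o['tcp_pos']),R.from_rotvec(o['orientation']).as_matrix(),o
def plan(xy,hang,zg):
    "shift in tool axes to put grasp point at xy,zg with tool x along handle angle hang (deg, mod 180)"
    p,M,o=tool(); tgt=np.array([xy[0],xy[1],zg+.155])
    d=M.T@(tgt-p); a=np.degrees(np.arctan2(M[1,0],M[0,0]))
    roll=[-(hang-a+k) for k in(-360,-180,0,180,360)]
    roll=min(roll,key=abs); print('tool x deg',a.round(2),'j7',round(o['joints'][6],3),'shift',d.round(4),'roll',np.radians(roll).round(3),'tilt',M[:,2].round(4))
E
python3 - <<'E'
from h import *
c=cam('top'); f=lambda u,v,z:ray('top',(270+u/5,230+v/5),z,c)
A=lambda a,b:np.degrees(np.arctan2(*(b-a)[1::-1]))
print('bush-hole', f(175,220,.078).round(4))
print('jig y edges',A(f(300,360,.078),f(232,160,.078)),A(f(156,406,.078),f(92,205,.078)),'x',A(f(92,205,.078),f(232,160,.078)),A(f(156,406,.078),f(300,360,.078)))
print('handle',A(f(259,385,.156),f(160,290,.156)))
print('bridge bolts centre',np.mean([f(300,360,.078),f(232,160,.078),f(156,406,.078),f(92,205,.078)],0))
plan((.4285,.3559),45,.245)
E
```

```text
bush-hole [0.4743 0.37   0.078 ]
jig y edges 18.75726570162327 18.097599017805692 x -72.18683703161302 -72.62442302363539
handle 46.37339227697098
bridge bolts centre [0.45025931 0.36219491 0.078     ]
tool x deg 153.94 j7 -0.083 shift [-0.2286 -0.1668  0.0041] roll -1.24 tilt [-6.0e-04 -1.6e-03 -1.0e+00]
```

Call:
carry_out(moves=[[-0.03,-0.02,0,0.12,0.085],[-0.06,-0.045,0,0.24,0.085],[-0.09,-0.066,0,0.36,0.085],[-0.12,-0.088,0,0.48,0.085],[-0.15,-0.11,0,0.6,0.085],[-0.18,-0.132,0,0.72,0.085],[-0.21,-0.153,0,0.84,0.085],[-0.2286,-0.1668,0.004,0.96,0.085]])

```text
clock: 0.9
tcp_pos: [0.4301, 0.3532, 0.401]
orientation: [2.051, 2.379, 0.0]
contact_force: [0.7, 0.3, 0.3]
grip_width: 0.0852
gripper_force: 0.0
```

Call:
carry_out(moves=[[0,0,0,0.12,0.085],[0,0,0,0.24,0.085],[0,0,0,0.36,0.085],[0,0,0,0.48,0.085],[0,0,0,0.6,0.085],[0,0,0,0.72,0.085],[0,0,0,0.84,0.085],[0,0,0,0.925,0.085]])

```text
clock: 1.7
tcp_pos: [0.4284, 0.3561, 0.4003]
orientation: [2.895, 1.22, -0.001]
contact_force: [-1.0, 0.3, 0.1]
grip_width: 0.0849
gripper_force: 0.0
```

Run:
```python
from h import *
plan((.4285,.3559),46,.145)
c=cam('wrist'); im=snap('wrist','w1.png'); print(proj('wrist',(.4285,.3559,.156),c),-c[1].T@c[2])
print(r.get_obs()['clock'])
```

```text
tool x deg 45.69 j7 -1.424 shift [0.     0.0002 0.1003] roll -0.005 tilt [-6.e-04 -7.e-04 -1.e+00]
[323.34697092 253.3815352 ] [0.48517737 0.41388471 0.37052475]
1.75
```

View pics/w1.png

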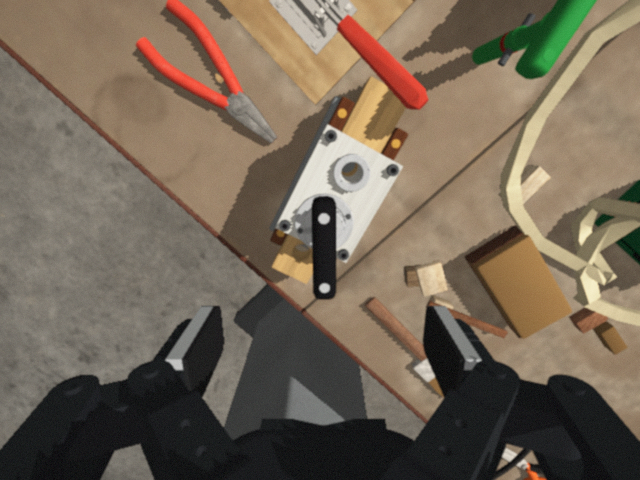

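The wrist view shows the black handle nearly vertical from (323,200) to (324,297), with its centre at about (324,247). The expected position was (323,253), so a small offset along the tool's x axis remains. I'll measure it from this picture.

Run:
```python
from h import *
c=cam('wrist'); im=cv2.imread('pics/w1.png')
x0,y0=300,188; m=(im[y0:310,x0:350].max(2)<60).astype(np.uint8)
n,l,s,ce=cv2.connectedComponentsWithStats(m); i=1+np.argmax(s[1:,4])
rc=cv2.minAreaRect((np.argwhere(l==i)[:,::-1]+[x0,y0]).astype(np.float32)); print(rc)
P=np.array([ray('wrist',p,.156,c) for p in cv2.boxPoints(rc)]); print(P.round(4),P.mean(0))
e=[(P[i]+P[(i+1)%4])/2 for i in range(4)]; print([ (np.linalg.norm(a-b).round(4),np.degrees(np.arctan2(*(a-b)[1::-1])).round(1)) for a,b in((e[0],e[2]),(e[1],e[3]))])
a=ray('wrist',(323.5,217.5),.156,c);b=ray('wrist',(324.3,288.5),.156,c);print('bolts',(a+b)/2,np.degrees(np.arctan2(*(a-b)[1::-1])))
print('bush',ray('wrist',(351.5,172),.084,c)) 
K=[(329,136),(392,171),(344,255),(285,227)]
B=np.array([ray('wrist',p,.078,c) for p in K]);print('bridge',B.mean(0), [np.degrees(np.arctan2(*(B[i]-B[j])[1::-1])) for i,j in((0,3),(1,2),(1,0),(2,3))])
```

```text
((323.5, 247.5), (101.0, 23.0), 90.0)
[[0.4495 0.3874 0.156 ]
 [0.4597 0.3775 0.156 ]
 [0.4115 0.3272 0.156 ]
 [0.4003 0.3382 0.156 ]] [0.43022441 0.35758706 0.156     ]
[(np.float64(0.0696), np.float64(45.6)), (np.float64(0.0149), np.float64(-44.4))]
bolts [0.42834024 0.35527769 0.156     ] 46.21722230047262
bush [0.47471125 0.37075069 0.084     ]
bridge [0.4502308  0.36174353 0.078     ] [np.float64(19.086896012422056), np.float64(18.314986965465245), np.float64(-72.44119183097126), np.float64(-71.10523484888908)]
```

Call:
carry_out(moves=[[0,0,0.02,0,0.085],[0,0,0.045,0,0.07],[0,0,0.07,0,0.055],[0,0,0.09,0,0.045],[0,0,0.1,0,0.04],[0,0,0.1,0,0.035],[0,0,0.1,0,0.035],[0,0,0.1,0,0.035]], force=40)

```text
clock: 2.55
tcp_pos: [0.429, 0.3564, 0.3018]
orientation: [-2.892, -1.226, -0.003]
contact_force: [-0.0, 0.5, -0.1]
grip_width: 0.0351
gripper_force: 0.0
```

Run:
```python
from h import *
plan((.4285,.3557),46,.145)
im=snap('wrist','w2.png')
```

```text
tool x deg 45.95 j7 -1.352 shift [-0.0009  0.0001  0.0018] roll -0.001 tilt [ 0.0013  0.0015 -1.    ]
```

View pics/w2.png

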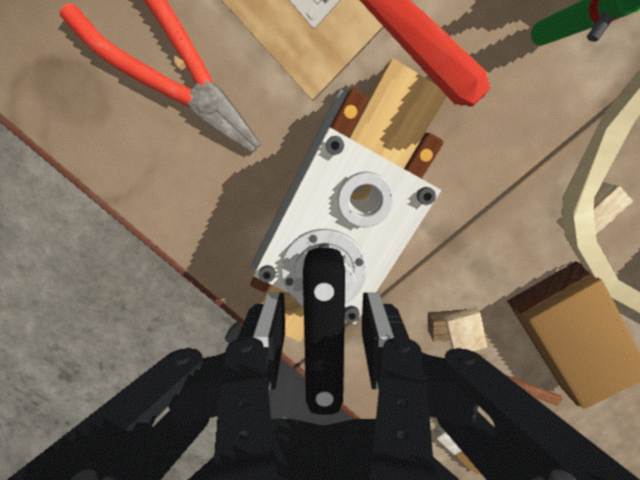

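The handle lies midway between the pads: the bar is at column 324 and the pads at 275 and 373. I'll close now.

Call:
carry_out(moves=[[-0.001,0,0.002,0,0.025],[-0.001,0,0.002,0,0.018],[-0.001,0,0.002,0,0.01],[-0.001,0,0.002,0,0.0],[-0.001,0,0.002,0,0.0],[-0.001,0,0.002,0,0.0],[-0.001,0,0.002,0,0.0],[-0.001,0,0.002,0,0.0]], force=50)

```text
clock: 3.4
tcp_pos: [0.428, 0.3554, 0.2989]
orientation: [-2.892, -1.226, -0.0]
contact_force: [-0.5, -1.5, 4.9]
grip_width: 0.0152
gripper_force: 50.4
```

Call:
carry_out(moves=[[0,0,-0.0005,-0.08,0],[0,0,-0.001,-0.18,0],[0,0,-0.001,-0.29,0],[0,0,-0.001,-0.4,0],[0,0,-0.001,-0.51,0],[0,0,-0.001,-0.62,0],[0,0,-0.001,-0.73,0],[0,0,-0.001,-0.83,0]])

```text
clock: 4.2
tcp_pos: [0.4279, 0.3553, 0.2991]
orientation: [2.148, 2.293, -0.001]
contact_force: [0.7, -0.2, -2.7]
grip_width: 0.0152
gripper_force: 49.4
```

Run:
```python
from h import *
plan((.428,.3555),108.2,.145); o=r.get_obs(); print(o['contact_force'].round(1),o['moment'].round(2))
im=snap('wrist','w3.png')
```

```text
tool x deg 93.74 j7 -0.631 shift [ 0.0002  0.0001 -0.0009] roll -0.252 tilt [-0.e+00 -4.e-04 -1.e+00]
[ 0.7 -0.2 -2.7] [-0.05 -0.25 -0.04]
```

View pics/w3.png

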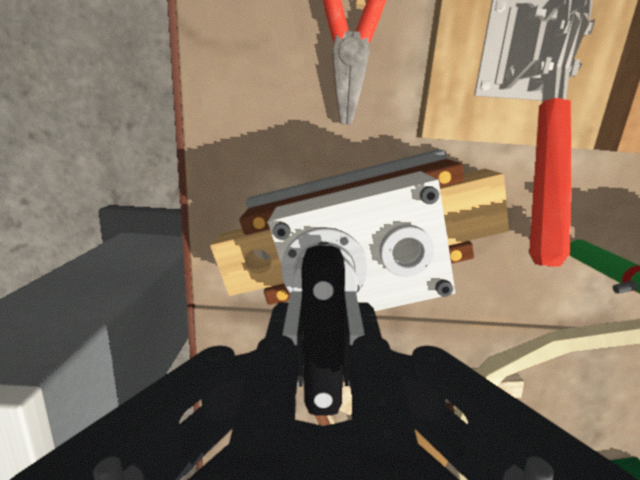

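The handle has turned with the gripper; the jig's bolts are at (282,231), (429,194) and (445,287). I'll check the jig angle.

Run:
```python
from h import *
c=cam('wrist'); B=[ray('wrist',p,.078,c) for p in((282,231),(429,194),(445,287))]
A=lambda a,b:np.degrees(np.arctan2(*(b-a)[1::-1]))
print('jig y',A(B[0],B[1]),'x',A(B[1],B[2]),'centre',(B[0]+B[2])/2)
a=ray('wrist',(323,290.5),.156,c);b=ray('wrist',(323,400),.156,c);print('handle',(a+b)/2,A(b,a))
```

```text
jig y 18.685329663082882 x -71.11922230763857 centre [0.45258056 0.36188353 0.078     ]
handle [0.42822854 0.35506282 0.156     ] 94.05570350396455
```

Call:
carry_out(moves=[[0,0,0,-0.07,0],[0,0,0,-0.14,0],[0,0,0,-0.2,0],[0,0,0,-0.255,0],[0,0,0,-0.255,0],[0,0,0,-0.255,0],[0,0,0,-0.255,0],[0,0,0,-0.255,0]])

```text
clock: 5.05
tcp_pos: [0.4279, 0.3553, 0.2995]
orientation: [1.845, 2.542, -0.001]
contact_force: [1.9, -1.6, -3.5]
grip_width: 0.0153
gripper_force: 49.1
```

Run:
```python
from h import *
plan((.428,.3555),108.5,.145); o=r.get_obs(); print(o['contact_force'].round(1),o['moment'].round(2))
```

```text
tool x deg 108.05 j7 -0.413 shift [ 0.0002  0.0002 -0.0005] roll -0.008 tilt [-1.e-04 -5.e-04 -1.e+00]
[ 1.9 -1.6 -3.5] [-0.2  -0.42  0.02]
```

Call:
carry_out(moves=[[0,0,-0.001,-0.007,0],[0,0,-0.002,-0.007,0],[0,0,-0.003,-0.007,0],[0,0,-0.004,-0.007,0],[0,0,-0.005,-0.007,0],[0,0,-0.006,-0.007,0],[0,0,-0.007,-0.007,0],[0,0,-0.008,-0.007,0]])

```text
clock: 5.85
tcp_pos: [0.4279, 0.3553, 0.3077]
orientation: [1.835, 2.55, -0.0]
contact_force: [2.0, -0.9, -3.3]
grip_width: 0.0154
gripper_force: 49.1
```

The vertical force is just the pin's weight, so the cross pin is passing up through the slots.

Call:
carry_out(moves=[[0,0,-0.003,0,0],[0,0,-0.006,0,0],[0,0,-0.009,0,0],[0,0,-0.012,0,0],[0,0,-0.015,0,0],[0,0,-0.017,0,0],[0,0,-0.019,0,0],[0,0,-0.019,0,0]])

```text
clock: 6.65
tcp_pos: [0.428, 0.3554, 0.3271]
orientation: [-1.835, -2.55, -0.001]
contact_force: [0.8, -0.8, -1.7]
grip_width: 0.0152
gripper_force: 49.3
```

Run:
```python
from h import *
plan((.428,.3555),108.5,.1725); o=r.get_obs(); print(o['contact_force'].round(1),o['moment'].round(2))
c=cam('side'); im=snap('side','s2.png')
u,v=proj('side',(.428,.3555,.1),c); print(u,v); u,v=int(u),int(v)
b=im[v-50:v+50,u-65:u+65,::-1]; cv2.imwrite('pics/s2c.png',cv2.resize(b,None,fx=6,fy=6,interpolation=cv2.INTER_CUBIC))
for z in(.102,.1075,.1135,.1165,.1725):print(z,(proj('side',(.428,.3555,z),c)-[u-65,v-50])*6)
```

```text
tool x deg 108.51 j7 -0.413 shift [ 0.      0.0001 -0.0004] roll 0.0 tilt [ 2.e-04  3.e-04 -1.e+00]
[ 0.8 -0.8 -1.7] [-0.37 -0.33 -0.04]
389.44971474571327 242.7020569642287
0.102 [392.88216791 299.0698927 ]
0.1075 [393.38896196 284.89667924]
0.1135 [393.94371853 269.38212556]
0.1165 [394.22183972 261.60407266]
0.1725 [399.50613148 113.82136633]
```

View pics/s2c.png

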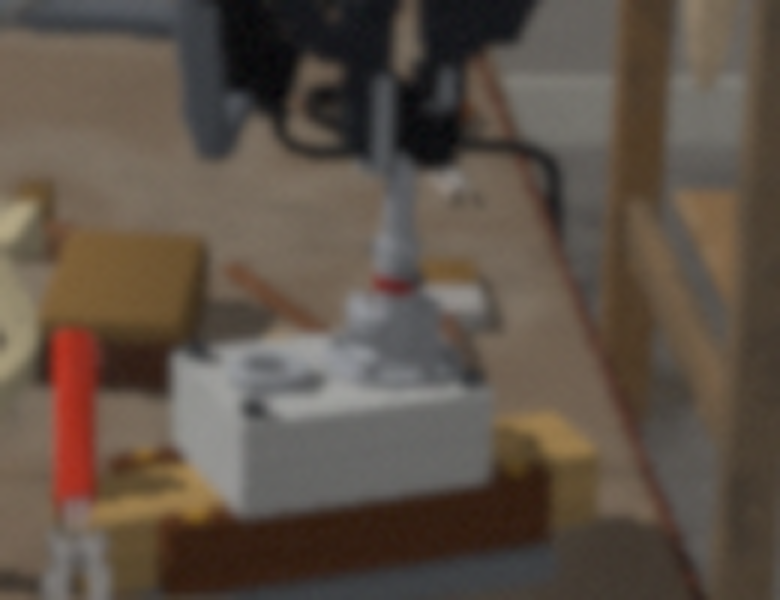

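The side view shows the whole red band above the collar at crop (392,284). That matches the row predicted for a 28 mm lift, about 284 on the pin's front face. The jig is flat and has not moved.

```bash
python3 -c "
from h import *
print(r.hand_in())"
```

```text
the job is handed in; nothing more can be done
None
```

The pin is unlocked, drawn up about 28 mm with the whole red band showing above the collar, and held still in the grip; the job is handed in, but no verdict came back.

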